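Present the matching plug gauge over the bush to be checked

ROBOT

A 7-joint arm with a two-finger parallel gripper is mounted at the origin on a cart in front of the work surface, level with it; the furniture and walls round the work are solid. World frame = base frame: x ahead of the robot, y to its left, z up, the work surface at z = 0. Lengths are in m, angles in rad, forces in N, time in s.
With the tool pointing down it reaches from about 0.425 to 0.95 m from the base axis. Payload 4.7 kg.
Tool frame: the origin (TCP) lies on the mounting face of the last link; the fingertips stand ahead of it and the grasp point (between the pads) lies 164 mm ahead of it (tip_reach is the z of the fingertips in the tool frame, in m); z points along the fingers, y is the line along which they close (so a half turn about z gives the same grasp; the last joint's range is limited). The gripper opens to 87 mm and grips with 3 to 60 N. Pads are 19 mm wide; open, the fingers measure 117 mm over their backs; the gripper's body (75 mm by 190 mm) begins 51 mm behind the grasp point.
Start: joints at [-1.323, 0.469, -0.049, 1.532, 0.024, 1.141, -0.082], TCP at [0.184, 0.649, 0.405] pointing down, gripper open.
Joint ranges: [-2.59, 2.59], [-0.33, 1.99], [-1.39, 1.29], [0.1, 2.45], [-1.04, 4.18], [0.21, 1.99], [-2.66, 2.66]. Speed limits (rad/s): [2.57, 2.57, 3.14, 3.14, 3.14, 3.14, 3.14].

INTERFACE

Orientations are given as a unit quaternion [x, y, z, w].
In Python, from workcell import * gives the robot as it stands. Calls block until the motion is done:
- movep(position, orientation): joint-space move of the TCP to a pose.
- movel(position, rotation=None, v=0.15): straight line of the TCP; rotation=None keeps the orientation; v is the mean speed in m/s.
- movej(angles): joint-space move.
- command_gripper(opening, effort=None): finger opening in m; effort is the grip in N (None keeps the last); returns when the fingers have stopped.
- dwell(seconds).
- inverse_kinematics(position, orientation): joint angles nearest the present ones, or None.
- observe(): the state.
- read_camera(name): name is "side" or "top"; returns the picture (400x640x3 uint8, red, green, blue); there is no depth.
- get_calibration(name): a dict with "fx", "fy", "cx", "cy" (pixels), "R" (3x3) and "t" (3): a world point X has camera coordinates R X + t. Camera axes: x right, y down, z forward; pixel columns grow to the right and rows downward; lengths in m; the calibration is good to about 2 mm. A picture is of the moment at which its call begins. get_calibration takes no time and is no camera call.
A pose or a line that the arm cannot do raises Unreachable and nothing moves.
- hand_in(): hands the job in; it is judged then, once.
Trained networks look in the newest picture that a camera, given by its name, has taken for a name from the list of things; names that differ only in an ending like _2 or _b are one class to them, and where a whole thing is asked for, a point or a joint stands for the part that bears it (a point fixed in the world has none). Each returns a list of dicts, best first, with "conf" (0 to 1); they miss things now and then, are a little off and sometimes report something else, mostly with a low value. They report only what shows in the picture. A call takes as long as a camera call.
- regions_of(name, camera): "mask" (400x640 bool, what is visible of it) and "uv" ([column, row] in pixels, amid what is visible of it).
The state is a dict: "time": time; "joint_positions": joint angles; "dq": joint speeds; "joint_torque": joint torques, N m; "tool_pos": TCP position; "ee_rot": TCP orientation; "ft_force": force on the tool from outside, world axes, zero at the start; "wrist_torque": the same for the moment, N m; "grip_width": finger opening in m; "grasp_force": force on a finger pad.
Only numpy, scipy, OpenCV 4.12 (cv2) and the standard library are available. Lean on these libraries where they do the work, as an engineer would, in place of code of your own. Each camera call takes 0.05 s, during which the arm holds its last target. There are 200 camera calls.

TASK

One bush stands on the round green checking pad: if it is the brass one, draw the plug gauge with the yellow band out of the slanted stand, if it is the steel one, the gauge with the blue band. Turn that gauge level and finish while holding it still in the gripper, level, centred over the green pad with its middle about 15 cm above the bench and touching nothing else. Leave the other gauge, both bushes, the ring gauge and the tape roll where they are.

Things in the scene. Friction and masses are not known exactly. Their poses are not given: they have to be found in the camera images.
- yellow_gauge_mid (a point): middle, on the axis, of a plug gauge: dark steel round bar, 18 mm diameter, 100 mm long, about 90 g, with a 22 mm wide yellow band (2 to 24 mm from the middle, on the upper half). It leans in a pocket of the slanted stand, 40 mm deep, 60 mm sticking out; grasp it round the body. y axis: along the bar to the end that sticks out. Either gauge may be in either pocket
- blue_gauge_mid (a point): middle, on the axis, of a plug gauge: dark steel round bar, 18 mm diameter, 100 mm long, about 90 g, with a 22 mm wide blue band (2 to 24 mm from the middle, on the upper half). It leans in a pocket of the slanted stand, 40 mm deep, 60 mm sticking out; grasp it round the body. y axis: along the bar to the end that sticks out. Either gauge may be in either pocket
- yellow_gauge: the plug gauge with the yellow band; origin on its lower surface, 9 mm off the axis beside its middle (use the point above), y along the bar
- blue_gauge: the plug gauge with the blue band; origin on its lower surface, 9 mm off the axis beside its middle (use the point above), y along the bar
- gauge_stand_slanted: fixed stand, footprint 120 x 156 mm, 76 mm high: slanted aluminium block with two blind pockets, 20 mm diameter, 72 mm apart along y. They open to the stand's -x side and rise 40 degrees above level: a gauge comes out along its own axis, towards the robot and up. Mouth centres 57 mm above the bench. Origin under the base, mid-width
- brass_bush: loose flanged bush of yellow brass, 42 mm across the flange, 32 mm across the body, 26 mm high, with a 20 mm bore (look only, nothing goes in), standing upright on one of the two pads; origin at the centre of its underside. Brass and steel bush may change places
- steel_bush: loose flanged bush of grey steel, 42 mm across the flange, 32 mm across the body, 26 mm high, with a 20 mm bore (look only, nothing goes in), standing upright on one of the two pads; origin at the centre of its underside. Brass and steel bush may change places
- check_pad: fixed round green checking pad, 90 mm across, 4 mm thick; origin at the centre of its underside. Between the slanted stand and this pad stands a fixed comparator: base 42 mm high, x 0.42 to 0.70, y -0.15 to 0.04, its head and column (up to 0.38 m high) behind x = 0.54; carry the gauge round in front of the column
- waiting_pad: fixed square grey pad, 90 mm, 4 mm thick, where the other bush waits; origin at the centre of its underside
- ring_gauge: bystander: loose steel ring gauge, 48 mm across, 14 mm high, lying flat behind the green pad; origin at the centre of its underside
- tape_roll: bystander: loose roll of black tape, 59 mm across, 19 mm high, lying flat behind the stand; origin at the centre of its underside

How it is judged:
On the way:
1. the gauge that goes with the bush on the green pad is drawn clear of the stand, in the fingers (((horizontal distance between brass_bush and check_pad below 0.045 m and distance of yellow_gauge_mid from where it was at the start of the episode above 0.08 m and contact force between yellow_gauge and the fingers above 0.5 N and contact force between yellow_gauge and gauge_stand_slanted below 0.1 N) or (horizontal distance between steel_bush and check_pad below 0.045 m and distance of blue_gauge_mid from where it was at the start of the episode above 0.08 m and contact force between blue_gauge and the fingers above 0.5 N and contact force between blue_gauge and gauge_stand_slanted below 0.1 N))), for 0.2 s.
At the end, for the whole second after the job is handed in: The gauge that goes with the bush on the green pad (yellow for brass, blue for steel) is held still in the fingers (under 0.03 m/s), level within 0.2 rad, its middle within 40 mm (horizontally) of the pad's centre and 0.10 to 0.22 m above the bench, touching neither bush nor stand (((horizontal distance between brass_bush and check_pad below 0.045 m and height (world z) of yellow_gauge_mid between 0.1 and 0.22 m and horizontal distance between yellow_gauge_mid and check_pad below 0.04 m and angle between yellow_gauge_mid's own y axis and vertical between 1.37 and 1.77 rad and contact force between yellow_gauge and the fingers above 0.5 N and contact force between yellow_gauge and brass_bush below 0.1 N and contact force between yellow_gauge and steel_bush below 0.1 N and contact force between yellow_gauge and gauge_stand_slanted below 0.1 N and linear speed of yellow_gauge below 0.03 m/s) or (horizontal distance between steel_bush and check_pad below 0.045 m and height (world z) of blue_gauge_mid between 0.1 and 0.22 m and horizontal distance between blue_gauge_mid and check_pad below 0.04 m and angle between blue_gauge_mid's own y axis and vertical between 1.37 and 1.77 rad and contact force between blue_gauge and the fingers above 0.5 N and contact force between blue_gauge and brass_bush below 0.1 N and contact force between blue_gauge and steel_bush below 0.1 N and contact force between blue_gauge and gauge_stand_slanted below 0.1 N and linear speed of blue_gauge below 0.03 m/s))); the arm keeps its last pose, push and grip.
It fails at once if the gauge that does not go with the bush is shifted more than 25 mm ((horizontal distance between brass_bush and check_pad below 0.045 m and distance of blue_gauge_mid from where it was at the start of the episode above 0.025 m) or (horizontal distance between steel_bush and check_pad below 0.045 m and distance of yellow_gauge_mid from where it was at the start of the episode above 0.025 m)).
It fails at once if a bush, the ring gauge or the tape roll is shifted more than 20 mm (distance of any of brass_bush, steel_bush, ring_gauge, tape_roll from where it was at the start of the episode above 0.02 m).
It also fails if it takes over 40 s, if anything falls off the work surface, if the arm or the gripper's body presses on something with over 40 N, if the wrist force passes 120 N, or if a joint passes its speed limit or range.

## Working session

There is one attempt and no reset: what is moved stays moved. The work goes in short steps, each a Python script; the robot and the scene stay as the last script left them, time stands still between calls to the robot, and variables do not carry over. Pictures are saved under pics/ and viewed, at most 10 in all, crops included, and the job is handed in when it is done.

```bash
mkdir -p pics
cat > h.py <<'E'
from workcell import *
import numpy as np, cv2
def ray(c,uv):
    k=get_calibration(c);R=np.array(k["R"]);t=np.array(k["t"])
    d=R.T@np.array([(uv[0]-k["cx"])/k["fx"],(uv[1]-k["cy"])/k["fy"],1.]);return -R.T@t,d/np.linalg.norm(d)
def atz(c,uv,z):
    o,d=ray(c,uv);return o+d*(z-o[2])/d[2]
def tri(a,b):
    o1,d1=a;o2,d2=b
    s=np.linalg.lstsq(np.c_[d1,-d2],o2-o1,rcond=None)[0]
    p,q=o1+s[0]*d1,o2+s[1]*d2;return (p+q)/2,np.linalg.norm(p-q)
E
python3 - <<'E'
from h import *
np.set_printoptions(precision=4,suppress=True)
for c in("side","top"):
    im=read_camera(c);cv2.imwrite(f"pics/{c}1.png",im[:,:,::-1])
    k=get_calibration(c);print(c,k["fx"],-np.array(k["R"]).T@np.array(k["t"]),np.array(k["R"])[2])
    for n in["yellow_gauge","blue_gauge","yellow_gauge_mid","blue_gauge_mid","brass_bush","steel_bush","check_pad","waiting_pad","gauge_stand_slanted","ring_gauge","tape_roll"]:
        for r in regions_of(n,c)[:2]:
            print(n,round(r["conf"],2),np.array(r["uv"]),r["mask"].sum(),atz(c,r["uv"],0.004)[:2])
print(observe())
E
```

```text
side 495.4748444660053 [ 0.4549 -1.3706  0.6778] [ 0.0797  0.9133 -0.3994]
yellow_gauge 0.72 [301.7 249.3] 158 [ 0.5337 -0.1492]
blue_gauge 0.52 [296.9 263.6] 210 [ 0.5156 -0.2266]
yellow_gauge_mid 0.62 [301.1 253. ] 155 [ 0.5306 -0.1702]
blue_gauge_mid 0.65 [297.3 265.7] 145 [ 0.516  -0.2375]
blue_gauge_mid 0.29 [267.  197.3] 172 [0.4384 0.2363]
brass_bush 0.55 [267.2 201.5] 135 [0.4389 0.199 ]
brass_bush 0.43 [274.9 178.1] 78 [0.4695 0.425 ]
steel_bush 0.65 [267.2 195.7] 107 [0.4391 0.2508]
steel_bush 0.57 [367.6 260. ] 271 [ 0.7068 -0.2239]
check_pad 0.48 [266.1 199.5] 146 [0.4352 0.2169]
waiting_pad 0.7 [280.  181.7] 153 [0.488  0.3847]
gauge_stand_slanted 0.68 [324.  280.1] 1766 [ 0.5786 -0.3134]
tape_roll 0.54 [367.2 259.1] 272 [ 0.7066 -0.219 ]
top 473.7319999903871 [0.4656 0.0251 1.3579] [ 0.1086  0.0152 -0.994 ]
yellow_gauge 0.5 [435.7 221.1] 121 [ 0.5257 -0.3095]
blue_gauge 0.69 [190.6 242.6] 817 [0.4827 0.3904]
yellow_gauge_mid 0.58 [434.1 219.3] 133 [ 0.531  -0.3053]
brass_bush 0.67 [187.7 243.9] 152 [0.4792 0.3987]
steel_bush 0.52 [248.1 258.4] 135 [0.4339 0.2263]
steel_
[... 253 characters left out ...]
4]
gauge_stand_slanted 0.55 [435.5 219.8] 143 [ 0.5294 -0.3092]
ring_gauge 0.78 [272.5 172.1] 232 [0.6797 0.1528]
tape_roll 0.7 [408.8 153.1] 198 [ 0.7241 -0.2427]
{'time': 1.2, 'joint_positions': array([-1.3229,  0.4686, -0.0486,  1.5325,  0.0241,  1.141 , -0.0823]), 'dq': array([ 0.0006,  0.0007,  0.0011, -0.0011,  0.0002,  0.0011, -0.0002]), 'joint_torque': array([  0.0006, -50.7858,  -0.0804, -23.6447,  -0.0612,   0.0315,
         0.    ]), 'tool_pos': array([0.1844, 0.6493, 0.4048]), 'ee_rot': array([ 0.1379,  0.9904,  0.    , -0.    ]), 'ft_force': array([ 0.0041, -0.1844, -0.2602]), 'wrist_torque': array([0.0147, 0.0095, 0.0496]), 'grasp_force': 0.0, 'grip_width': 0.08753403932321185}
```

Run:
```python
import cv2,numpy as np
s=cv2.imread("pics/side1.png");t=cv2.imread("pics/top1.png")
f=lambda im,x,y,w,h,W,H:cv2.resize(im[y:y+h,x:x+w],(W,H),interpolation=cv2.INTER_CUBIC)
cv2.imwrite("pics/c1.png",np.vstack([np.hstack([f(s,260,230,100,75,400,300),f(s,245,160,100,75,400,300)]),np.hstack([f(t,390,170,100,75,400,300),f(t,165,200,133,100,400,300)])]))
```

```text
(no output)
```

View pics/c1.png

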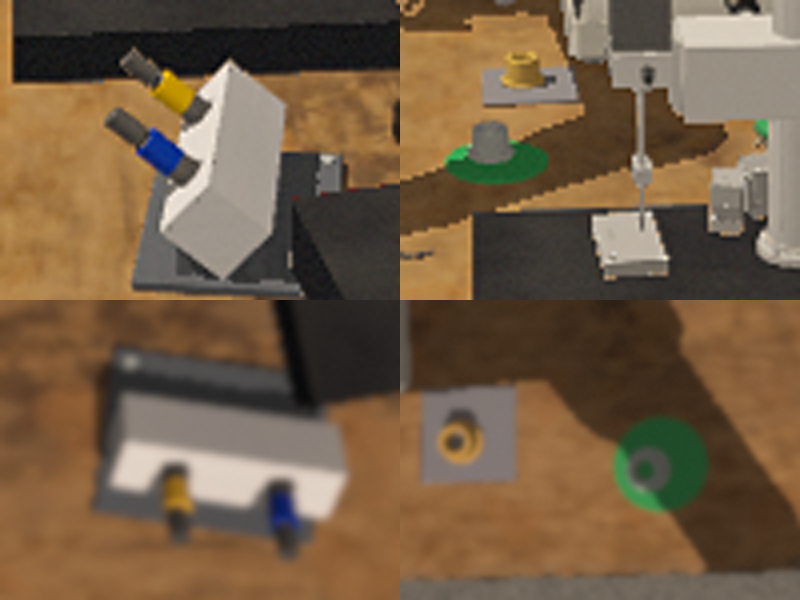

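View pics/top1.png

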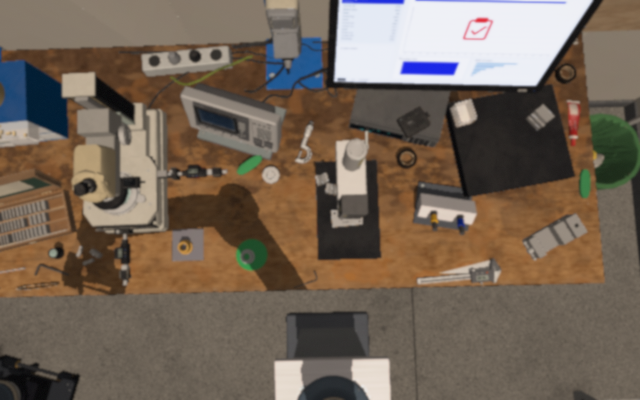

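Run:
```python
from h import *
np.set_printoptions(precision=4,suppress=True)
P={}
win={"side":(280,300,240,285),"top":(425,470,208,240)}
for c in win:
    im=cv2.imread(f"pics/{c}1.png").astype(int);x0,x1,y0,y1=win[c]
    if c=="side":x1=320
    b,g,r=im[...,0],im[...,1],im[...,2]
    w=np.zeros(b.shape,bool);w[y0:y1,x0:x1]=1
    for n,s in(("blue",b-np.maximum(r,g)),("yel",np.minimum(r,g)-b)):
        t=(s>45) if n=="blue" else (s>70)&(g>0.72*r)
        m=(t&w).astype(np.uint8);k,l,st,ce=cv2.connectedComponentsWithStats(m)
        i=1+st[1:,4].argmax();print(c,n,st[i],ce[i]);P[c,n]=ce[i]
        if c=="side": pass
B={n:tri(ray("side",P["side",n]),ray("top",P["top",n])) for n in("blue","yel")}
print(B); d=B["yel"][0]-B["blue"][0];print(d,np.linalg.norm(d),"yaw",np.arctan2(-d[0],d[1]))
tip=tri(ray("side",(288.7,259.5)),ray("top",(462,232.5)));print("tip",tip)
for y in (-1,1):pass
print([ (c,atz(c,regions_of("check_pad",c)[0]["uv"],0.004)) for c in("top",)])
```

```text
side blue [294 262  12  12  69] [299.7246 267.6812]
side yel [297 248  12  11  70] [302.9143 252.8857]
top blue [458 219   6   7  30] [460.3    222.4333]
top yel [435 220   2   2   3] [435.6667 220.6667]
{'blue': (array([ 0.5163, -0.3589,  0.0706]), np.float64(0.002289880963471587)), 'yel': (array([ 0.5256, -0.2926,  0.0727]), np.float64(0.0035744802123178813))}
[0.0093 0.0663 0.0022] 0.0670296087328048 yaw -0.13982607475348674
tip (array([ 0.4897, -0.3555,  0.092 ]), np.float64(0.00021861308467295936))
[('top', array([0.4439, 0.2094, 0.004 ]))]
```

```bash
cat >> h.py <<'E'
from scipy.spatial.transform import Rotation as Ro
def pose(g,yaw,tilt,flip=1):
    """grasp point g; stand yaw; tool tilted back by tilt (fingers point down and to stand -x); returns TCP pos, quat"""
    x=np.array([np.cos(yaw),np.sin(yaw),0]);y=np.array([-np.sin(yaw),np.cos(yaw),0])*flip
    z=-np.sin(tilt)*x-np.cos(tilt)*np.array([0,0,1.])
    return g-0.164*z,Ro.from_matrix(np.c_[np.cross(y,z),y,z]).as_quat()
E
python3 - <<'E'
from h import *
from scipy.optimize import least_squares
np.set_printoptions(precision=4,suppress=True)
obs={}
for c,wn in {"side":[(285,315,255,285),(290,315,240,262)],"top":[(452,468,212,238),(428,442,210,238)]}.items():
    im=cv2.imread(f"pics/{c}1.png");hsv=cv2.cvtColor(im,cv2.COLOR_BGR2HSV).astype(int)
    for n,(x0,x1,y0,y1),(a,b,s0) in zip(("blue","yel"),wn,((108,128,140),(19,32,165))):
        m=np.zeros(im.shape[:2],np.uint8);h=hsv[y0:y1,x0:x1]
        m[y0:y1,x0:x1]=(h[...,0]>=a)&(h[...,0]<=b)&(h[...,1]>s0)&(h[...,2]>60)
        k,l,st,ce=cv2.connectedComponentsWithStats(m);i=1+st[1:,4].argmax();obs[c,n]=ce[i];print(c,n,st[i],ce[i])
def proj(c,X):
    k=get_calibration(c);p=np.array(k["R"])@X+np.array(k["t"]);return np.array([k["fx"]*p[0]/p[2]+k["cx"],k["fy"]*p[1]/p[2]+k["cy"]])
def band(p,sg):
    return np.array([p[0]-sg*.036*np.sin(p[2]),p[1]+sg*.036*np.cos(p[2]),.0718+p[3]])
def res(p): return np.r_[np.concatenate([proj(c,band(p,-1 if n=="blue" else 1))-o for (c,n),o in obs.items()]),p[3]/.001]
r=least_squares(res,[.52,-.325,-.14,0]);p=r.x;print(p,r.fun)
b=band(p,-1);a=np.array([-np.cos(40*np.pi/180)*np.cos(p[2]),-np.cos(40*np.pi/180)*np.sin(p[2]),np.sin(40*np.pi/180)])
g=b+a*.012;print("band",b,"tip pred px",proj("side",b+.037*a),proj("top",b+.037*a),"grasp",g)
for tilt in(40,30,20,10,0):
  for f in(1,-1):
    print(tilt,f,[inverse_kinematics(*pose(g+o,p[2],np.radians(tilt),f)) is not None for o in(0*a,.09*a,np.array([0,0,.1]))],inverse_kinematics(*pose(g,p[2],np.radians(tilt),f)))
E
```

```text
side blue [294 262  12  12  69] [299.7681 267.6087]
side yel [297 247  12  12  76] [302.9079 252.9211]
top blue [458 219   6   7  32] [459.875  222.1875]
top yel [431 215   6   7  30] [433.5333 218.3   ]
[ 0.5227 -0.3231 -0.175  -0.0004] [ 0.4985 -0.3789  0.5014 -0.5559  0.3704  0.5948  0.0976  0.5315 -0.3591]
band [ 0.5165 -0.3585  0.0714] tip pred px [288.1876 257.9141] [461.6758 232.9715] grasp [ 0.5074 -0.3569  0.0792]
40 1 [True, True, True] [ 0.0828  0.9867  0.6929  1.3799 -0.2303  1.5733  2.1793]
40 -1 [True, True, True] [-0.0471  1.1197  1.0049  1.3892 -0.4422  1.6311 -0.7601]
30 1 [True, True, True] [ 0.0305  0.924   0.7728  1.4942 -0.3364  1.4098  2.2476]
30 -1 [True, True, True] [-0.1017  1.0818  1.0927  1.5027 -0.5733  1.5011 -0.6782]
20 1 [True, True, True] [-0.032   0.8778  0.8728  1.6126 -0.4753  1.2567  2.3546]
20 -1 [True, True, True] [-0.1271  1.0003  1.0975  1.618  -0.655   1.3425 -0.6293]
10 1 [True, True, True] [-0.039   0.7913  0.8649  1.7291 -0.5575  1.0784  2.4218]
10 -1 [True, True, True] [ 0.0076  0.755   0.7793  1.7265 -0.4881  1.0518 -0.7805]
0 1 [True, True, True] [-0.0182  0.699   0.8215  1.8443 -0.6508  0.8909  2.5126]
0 -1 [True, True, True] [-0.1622  0.8536  1.1055  1.8514 -0.8968  1.0392 -0.424 ]
```

```bash
cat >> h.py <<'E'
G=np.array([.5074,-.3569,.0792]);YAW=-.17
A=np.array([-np.cos(.698)*np.cos(YAW),-np.cos(.698)*np.sin(YAW),np.sin(.698)])
T=np.radians(40)
E
python3 - <<'E'
from h import *
np.set_printoptions(precision=3,suppress=True)
s=observe();az=1.294
movep([.45*np.cos(az),.45*np.sin(az),.5],s["ee_rot"])
q=np.array(observe()["joint_positions"]);print(q)
q[0]=0.62;movej(q);command_gripper(.06)
s=observe();print(s["tool_pos"],s["time"])
n=np.array([np.cos(YAW)*np.sin(T),np.sin(YAW)*np.sin(T),np.cos(T)])
for f in(1,-1):
  for t in(40,30,20,0):
    print(f,t,*[inverse_kinematics(*pose(g,YAW,np.radians(t),f)) for g in(G+.1*n,G,G+.09*A)])
E
```

```text
[-1.315  0.021 -0.073  1.898  0.002  1.222 -0.095]
[ 0.361 -0.27   0.5  ] 5.6167
1 40 [ 0.54   0.911 -0.215  1.1    0.292  1.838  1.722] [ 0.569  0.887 -0.196  1.342  0.293  1.622  1.699] [ 0.607  0.729 -0.193  1.513  0.286  1.604  1.723]
1 30 [ 0.568  0.816 -0.221  1.221  0.262  1.64   1.722] [ 0.596  0.797 -0.202  1.453  0.269  1.427  1.707] [ 0.633  0.641 -0.194  1.605  0.255  1.424  1.744]
1 20 [ 0.603  0.725 -0.232  1.346  0.234  1.435  1.729] [ 0.631  0.712 -0.211  1.568  0.246  1.225  1.723] [ 0.666  0.555 -0.196  1.703  0.22   1.237  1.774]
1 0 [ 0.694  0.565 -0.269  1.596  0.17   1.003  1.774] [ 0.727  0.57  -0.249  1.799  0.187  0.796  1.785] [ 0.756  0.406 -0.211  1.908  0.111  0.839  1.888]
-1 40 [ 0.447  0.901 -0.022  1.11   0.187  1.81  -1.333] [ 0.472  0.878 -0.026  1.35   0.198  1.594 -1.358] [ 0.505  0.72  -0.033  1.521  0.214  1.578 -1.342]
-1 30 [ 0.46   0.805 -0.019  1.231  0.149  1.614 -1.33 ] [ 0.486  0.787 -0.021  1.462  0.164  1.4   -1.343] [ 0.52   0.631 -0.026  1.613  0.178  1.401 -1.32 ]
-1 20 [ 0.474  0.712 -0.013  1.356  0.109  1.41  -1.314] [ 0.501  0.701 -0.012  1.577  0.124  1.199 -1.315] [ 0.538  0.545 -0.016  1.711  0.135  1.217 -1.286]
-1 0 [ 0.507  0.548  0.005  1.609 -0.003  0.984 -1.228] [ 0.538  0.555  0.009  1.811 -0.007  0.776 -1.19 ] [ 0.586  0.395  0.005  1.918 -0.003  0.828 -1.148]
```

Run:
```python
from h import *
np.set_printoptions(precision=3,suppress=True)
n=np.array([np.cos(YAW)*np.sin(T),np.sin(YAW)*np.sin(T),np.cos(T)])
movep(*pose(G+.1*n,YAW,T,-1))
movel(pose(G,YAW,T,-1)[0],v=.08)
s=observe();print(s["tool_pos"],pose(G,YAW,T,-1)[0],s["time"],s["ft_force"],s["grip_width"])
f=lambda im,x,y,w,h,W,H:cv2.resize(im[y:y+h,x:x+w,::-1],(W,H),interpolation=cv2.INTER_CUBIC)
cv2.imwrite("pics/c2.png",np.hstack([f(read_camera("side"),240,190,120,120,400,400),f(read_camera("top"),390,150,100,100,400,400)]))
```

```text
[ 0.612 -0.375  0.205] [ 0.611 -0.375  0.205] 8.15 [ 0.096  0.384 -0.372] 0.060304032913070606
```

View pics/c2.png

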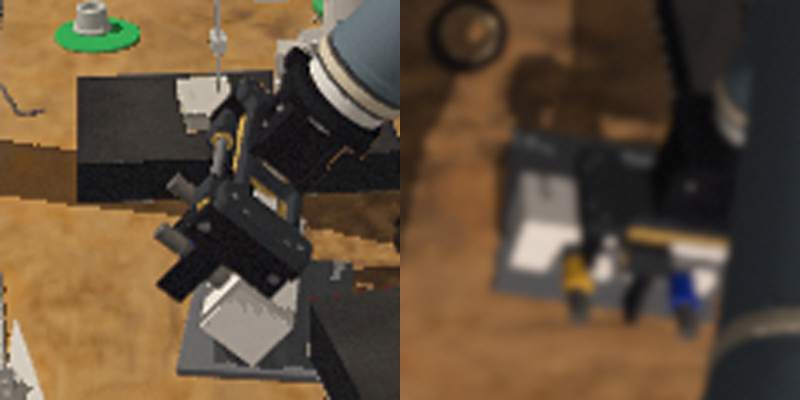

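The side view shows the fingers straddling the blue gauge, crop (180,240). The top view shows the inner finger in the gap between the gauges, crop (635,295), so it is clear of the yellow one. I'm closing gently first.

Run:
```python
from h import *
np.set_printoptions(precision=3,suppress=True)
def sh(k):
    s=observe();print(k,round(s["time"],2),s["tool_pos"],s["ft_force"],s["wrist_torque"],s["grip_width"],s["grasp_force"]);return s
sh("a");command_gripper(.0,8);s=sh("closed")
y=np.array([-np.sin(YAW),np.cos(YAW),0]);print("lateral",s["ft_force"]@y)
```

```text
a 8.25 [ 0.612 -0.375  0.205] [ 0.297 -1.093 -0.177] [-0.178 -0.583 -0.005] 0.05992957143436292 0.0
closed 9.04 [ 0.611 -0.375  0.205] [-1.073 -0.051  0.149] [-0.186 -0.62   0.026] 0.017414769185878184 7.999893452797551
lateral -0.231555706103137
```

Width is 17.4 mm with negligible lateral force, so the gauge is well centred. Tightening and drawing it out.

Run:
```python
from h import *
np.set_printoptions(precision=3,suppress=True)
def sh(k):
    s=observe();print(k,round(s["time"],2),s["tool_pos"],s["ft_force"],s["grip_width"],s["grasp_force"]);return s
command_gripper(.0,35);sh("tight")
p=pose(G,YAW,T,-1)[0]
movel(p+.02*A,v=.04);sh("2cm")
movel(p+.095*A,v=.08);sh("out");dwell(.25);sh("d")
q0=observe()["joint_positions"]
f=lambda im,x,y,w,h,W,H:cv2.resize(im[y:y+h,x:x+w,::-1],(W,H),interpolation=cv2.INTER_CUBIC)
cv2.imwrite("pics/c3.png",np.hstack([f(read_camera("side"),240,180,120,120,400,400),f(read_camera("top"),390,150,100,100,400,400)]))
# level, retracted pose on the stand side, as a check of IK
g=np.array([.37,-.25,.31]);print(inverse_kinematics(*pose(g,-.6,0,-1)))
```

```text
tight 9.26 [ 0.611 -0.375  0.205] [-0.525  0.195  0.721] 0.0158246102683848 34.99541698722169
2cm 9.91 [ 0.596 -0.372  0.218] [-0.148  0.705 -1.224] 0.015891050644207344 34.99268364161253
out 10.99 [ 0.54  -0.362  0.266] [ 0.016  0.002 -1.707] 0.016378813662907044 34.99266430735588
d 11.24 [ 0.54  -0.362  0.265] [-0.201 -0.785 -0.617] 0.016346341871719437 34.992775245336816
[ 0.556  0.032 -0.057  1.947  0.002  1.163 -1.673]
```

View pics/c3.png

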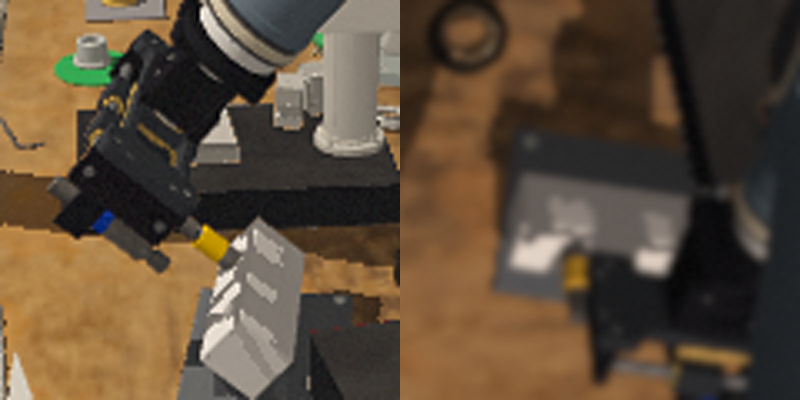

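Blue gauge drawn clear; its band shows at side crop (105,220). The yellow one is still in its pocket at (210,240). Next: lift, level, and swing round in front of the column.

Run:
```python
from h import *
np.set_printoptions(precision=3,suppress=True)
def sh(k):
    s=observe();print(k,round(s["time"],2),s["tool_pos"],s["ft_force"],s["grip_width"],s["grasp_force"]);return s
p=np.array(observe()["tool_pos"])
movel(p+[-.04,0,.13],v=.12);sh("up")
g=np.array([.37,-.25,.32]);movep(*pose(g,-.6,0,-1));sh("level")
q=np.array(observe()["joint_positions"]);q[0]-=1.04;movej(q);sh("swung")
pad=np.array([.444,.214]);psi=.44
u=-np.array([np.cos(psi),np.sin(psi)])
for z in(.25,.155):
    P,Q=pose(np.r_[pad+.025*u,z],psi,0,-1)
    print(inverse_kinematics(P,Q))
    if z>.2: movep(P,Q)
    else: movel(P,v=.06)
    sh(z)
dwell(.3)
S=read_camera("side");t=read_camera("top")
f=lambda im,x,y,w,h,W,H:cv2.resize(im[y:y+h,x:x+w,::-1],(W,H),interpolation=cv2.INTER_CUBIC)
cv2.imwrite("pics/c4.png",np.hstack([f(S,220,110,100,100,400,400),f(t,200,200,100,100,400,400)]))
for r in regions_of("check_pad","top")[:1]+regions_of("blue_gauge","side")[:1]+regions_of("check_pad","side")[:1]: print(r["conf"],r["uv"],cv2.minEnclosingCircle(np.argwhere(r["mask"])[:,::-1].astype(np.float32)))
b=S.astype(int);m=(b[...,2]-b[...,:2].max(2)>45);m[:110]=0;m[210:]=0;m[:,:220]=0;m[:,320:]=0
yx=np.argwhere(m);print(len(yx));
if len(yx):
    uv=yx.mean(0)[::-1];o,d=ray("side",uv);n=np.array([-np.sin(psi),np.cos(psi),0]);c=np.r_[pad,.155]
    print("band on gauge plane",o+d*((c-o)@n)/(d@n),"expected",c+.013*np.r_[u,0])
sh("end")
```

```text
up 12.62 [ 0.5   -0.362  0.395] [-0.338  0.387 -1.593] 0.016200765738527783 34.99274122179486
level 13.27 [ 0.369 -0.25   0.484] [-0.479 -0.646 -1.274] 0.016145465659078543 34.993954935343936
swung 14.89 [0.403 0.191 0.484] [-0.238 -0.138 -0.285] 0.016020835399792505 34.993816843489185
[-0.505  0.122 -0.039  1.992  0.005  1.028 -1.677]
0.25 15.28 [0.422 0.202 0.414] [ 0.433  0.327 -0.002] 0.016182650215385327 34.99391434248537
[-0.505  0.239 -0.04   2.1    0.013  0.802 -1.684]
0.155 17.02 [0.422 0.203 0.319] [ 0.182 -0.263 -0.698] 0.01628378194043905 34.99392706202343
0.62 [259.1, 252.3] ((254.0, 251.5), 14.534542083740234)
0.54 [268.9, 157.3] ((266.0, 159.0), 13.341764450073242)
0.68 [267.3, 198.9] ((268.5, 200.5), 12.589778900146484)
9
band on gauge plane [0.442 0.213 0.152] expected [0.432 0.208 0.155]
end 17.57 [0.421 0.203 0.319] [-0.351  0.537 -0.921] 0.016344151019372193 34.99400996603072
```

View pics/c4.png

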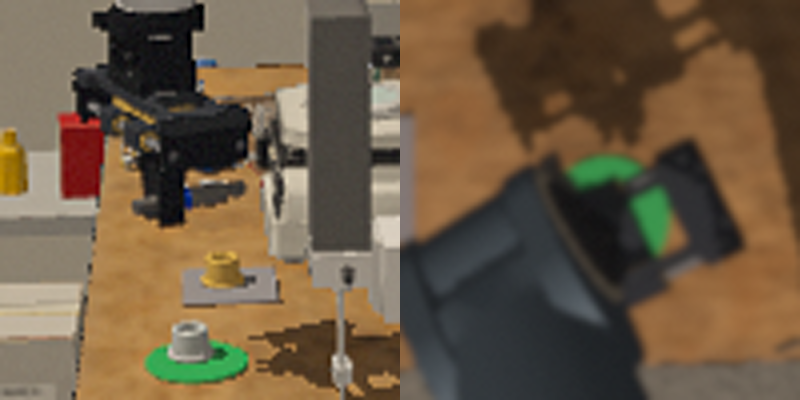

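Gauge held over the pad: ends at side crop (135,207) and (245,188), bush and pad at (188,345). One check of level and middle against the projected ends.

Run:
```python
from h import *
np.set_printoptions(precision=3,suppress=True)
psi=.44;n=np.array([-np.sin(psi),np.cos(psi),0]);c=np.array([.444,.214,.155])
E=[]
for uv in((253.9,161.5),(281.2,157)):
    o,d=ray("side",uv);E.append(o+d*((c-o)@n)/(d@n))
print(E,"mid",sum(E)/2,"len",np.linalg.norm(E[0]-E[1]),"pitch",np.arcsin((E[1]-E[0])[2]/np.linalg.norm(E[0]-E[1])))
print("pad side",atz("side",(220+197/4,110+361/4),.004),"pad circ top",atz("top",(251.6,254.3),.004),observe()["ee_rot"])
```

```text
[array([0.4  , 0.193, 0.151]), array([0.492, 0.236, 0.15 ])] mid [0.446 0.215 0.151] len 0.10084478870327739 pitch -0.010372878178659553
pad side [0.446 0.209 0.004] pad circ top [0.445 0.216 0.004] [ 0.976  0.218  0.    -0.   ]
```

The gauge is level (-0.01 rad), its middle is at (0.446, 0.215, 0.151), and the pad centre is about (0.446, 0.212).

```bash
python3 -c "
from workcell import *
print(hand_in())"
```

```text
the job is handed in; nothing more can be done
None
```

The steel bush is on the green pad, so I drew the blue gauge and handed the job in with it held level about 15 cm above the bench, within a few millimetres of the pad's centre; the verdict was not shown.

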